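Latch the drive carrier with the blue lever

TASK

Two black drive docks stand on the bench. On the one with the blue lever, swing that lever down about its hinge until it lies flat, fully home over its catch stud, then let go. Leave the orange lever of the other dock standing open as it is, and do not disturb the piston.

Things in the scene. Friction and masses are not known exactly. Their poses are not given: they have to be found in the camera images.
- blue_hinge (a point): Middle of the blue lever's hinge axis, 126 mm above the bench, on a fixed black dock 180 x 112 x 115 mm (x, y, z) whose centre lies 55 mm to -x and 26 mm to -y. Dock's axes: z up, y the hinge axis; the shut lever points along -x, over an 8 mm catch stud 80 mm out that tops 3 mm above the axis. Hinge cheeks rise 5 mm above it. A fixed, shut grey lever lies parallel, 52 mm to -y.
- blue_lever (a joint): Angle of the blue lever, a bar 100 mm long from the hinge, 22 wide, 6 thick (axis at mid-thickness), with a 14 x 24 mm window 69 to 93 mm out. 0 = flat, window over the stud, against a firm stop; 1.57 = straight up; 1.8 = stop. Starts at 0.9 to 1.5. Stiff hinge (0.08 N m, 1 N at the tip): it stays where left. Push it anywhere.
- orange_tip (a point): Centre of the free end of the orange lever on the other dock, a lever and dock of the same sizes as the blue one, its lever standing open. To be left alone.
- piston_center (a point): Centre, half-way up, of a loose aluminium engine piston standing upright on the bench between the docks, 82 mm across and 72 mm high. To be left alone.
Mind the look-alikes: they are no part of the job. What is shaped like the part that bears blue_hinge but purple is not meant.

How it is judged:
By the outcome, as a careful person would: the job done as asked, in the order asked, and still so for the second after the job is handed in, with the robot touching nothing.
It also fails if it takes over 32 s, if anything falls off the work surface, if the arm or the gripper's body presses on something with over 40 N, if the wrist force passes 120 N, or if a joint passes its speed limit or range.

ROBOT

A 7-joint arm with a two-finger parallel gripper is mounted at the origin on the work surface. World frame = base frame: x ahead of the robot, y to its left, z up, the work surface at z = 0. Lengths are in m, angles in rad, forces in N, time in s.
With the tool pointing down it reaches from about 0.4 to 0.875 m from the base axis. Payload 6.5 kg.
Tool frame: the origin (TCP) lies at the very end of the fingers, on their centre line; the grasp point (between the pads) lies 19 mm behind it; z points along the fingers, y is the line along which they close (so a half turn about z gives the same grasp; the last joint's range is limited). The gripper opens to 88 mm and grips with 3 to 60 N. Pads are 18 mm wide; open, the fingers measure 123 mm over their backs; the gripper's body (75 mm by 187 mm) begins 45 mm behind the grasp point.
Start: joints at [-1.244, 0.536, -0.004, 1.538, 0.003, 1.067, -0.071], TCP at [0.249, 0.6, 0.239] pointing down, gripper open.
Joint ranges: [-2.7, 2.7], [-0.37, 2.16], [-1.27, 1.26], [0.24, 2.4], [-1.31, 4.45], [0.19, 1.91], [-2.76, 2.76]. Speed limits (rad/s): [2.39, 2.39, 3.14, 3.14, 3.14, 3.14, 3.14].

INTERFACE

Orientations are given as a rotation vector (axis times angle).
In Python, from workcell import env gives the robot as it stands.
- The arm moves only by the shell command python3 -m inch 'ROWS' [FORCE]. ROWS is JSON, a list of rows, each a list of 3 entries, a list of its own where there are three numbers: the finger opening in m, from 0 to 0.0881, then the shift along the tool's x, y, z in m, then the turn about the tool's z in degrees. In form: [[claw, [tx, ty, tz], twist], ...]. A call has 1 to 20 rows; each row shifts and turns the commanded pose from where the row before left it, along the tool's axes as they then stand; what a row does not reach is not made up. A row lasts 1/8 s, in which the tool goes at most 62.5 mm and 10.7 degrees, less where a joint would pass 70% of its speed; a pose out of reach is approached as far as the arm can. A call with a gripper value outside its range is refused whole. The fingers move at their own pace and stop on an object; FORCE is the grip in N (left out, the last holds). Time passes only in rows, so rows that do not move let the fingers close. It gives the time, the measured TCP pose, the force, the opening and the grip force at its end, in the units of the state.
- env.read_state(): the state, without advancing time (a new reading comes with each control period).
- env.grab_frame(name): name is "scene" or "side" or "wrist"; returns the picture (420x560x3 uint8, red, green, blue); there is no depth.
- env.camera_model(name): a dict with "camera_matrix" (3x3 intrinsics, pixels), "distortion" ([k1, k2, p1, p2, k3] as OpenCV has them; the pictures are not rectified), "R" (3x3) and "t" (3): a world point X has camera coordinates R X + t. Camera axes: x right, y down, z forward; pixel columns grow to the right and rows downward; lengths in m; the calibration is good to about 2 mm. A picture is of the moment at which its call begins: read the wrist's pose just before it. camera_model takes no time and is no camera call; for the wrist camera it gives the pose at the moment of the call.
- env.finish_job(): hands the job in; it is judged then, once.
The state is a dict: "clock": time; "joint_pos": joint angles; "qd": joint speeds; "joint_efforts": joint torques, N m; "position": TCP position; "tool_rot": TCP orientation; "contact_force": force on the tool from outside, world axes, zero at the start; "torque": the same for the moment, N m; "grip_width": opening from 0.0 (shut) to 1.0 (fully open); "grip_force": force on a finger pad.
Only numpy, scipy, OpenCV 4.12 (cv2) and the standard library are available. Lean on these libraries where they do the work, as an engineer would, in place of code of your own. Each camera call takes 0.05 s, during which the arm holds its last target. There are 200 camera calls.

## Working session

There is one attempt and no reset: what is moved stays moved. The work goes in short steps, Python scripts to look and compute and a shell command to move; the robot and the scene stay as the last step left them, time stands still between calls to the robot, and variables do not carry over. Pictures are saved under pics/ and viewed, at most 10 in all, crops included, and the job is handed in when it is done.

```bash
mkdir -p pics; ls
python3 - <<'E'
from workcell import env
import cv2
for n in ["scene","side"]:
    cv2.imwrite(f"pics/{n}0.png",cv2.resize(env.grab_frame(n)[:,:,::-1],(800,600)))
    m=env.camera_model(n);print(n,m)
print(env.read_state())
E
```

```text
pics
scene {'camera_matrix': array([[413.95608862,   0.        , 278.3006267 ],
       [  0.        , 413.95608862, 203.09937607],
       [  0.        ,   0.        ,   1.        ]]), 'distortion': array([-0.070262,  0.      ,  0.      ,  0.      ,  0.      ]), 'R': array([[-0.39554159,  0.91842654, -0.00628867],
       [ 0.73730876,  0.31344139, -0.59843989],
       [-0.54765194, -0.24134455, -0.80114303]]), 't': array([ 0.12603909, -0.30126836,  1.29022471])}
side {'camera_matrix': array([[439.75194382,   0.        , 282.11721233],
       [  0.        , 439.75194382, 212.27691559],
       [  0.        ,   0.        ,   1.        ]]), 'distortion': array([-0.00128243,  0.        ,  0.        ,  0.        ,  0.        ]), 'R': array([[ 0.95505788, -0.29536519,  0.02497685],
       [-0.12930667, -0.49096397, -0.86153013],
       [ 0.26672874,  0.81958147, -0.5070917 ]]), 't': array([-0.4254096 ,  0.17508263,  1.06749363])}
{'clock': 0.1, 'joint_pos': array([-1.24416017,  0.53710494, -0.00444244,  1.53871293,  0.00258694,
        1.06727828, -0.07118497]), 'qd': array([-9.52540520e-05, -2.11906054e-03,  7.14254563e-05, -1.42937377e-03,
        1.02546829e-03,  3.86668111e-04,  6.39968485e-04]), 'joint_efforts': array([ 1.63830759e-03, -5.72086930e+01,  9.93403941e-01, -2.52230769e+01,
       -5.61586500e-02,  1.35141320e-02,  4.98594625e-05]), 'position': array([0.24863168, 0.6000053 , 0.23794116]), 'tool_rot': array([-6.12938334e-01, -3.08101844e+00,  2.33230135e-03]), 'contact_force': array([-0.45055656, -0.17460414, -0.05210764]), 'torque': array([0.00667388, 0.00741499, 0.01196325]), 'grip_force': 0.0, 'grip_width': 1.0014397263157562}
```

View pics/scene0.png

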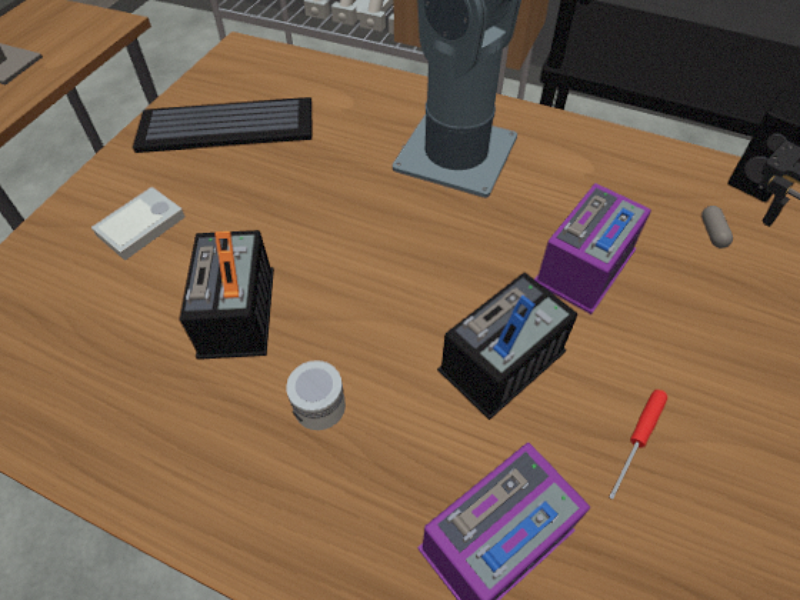

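View pics/side0.png

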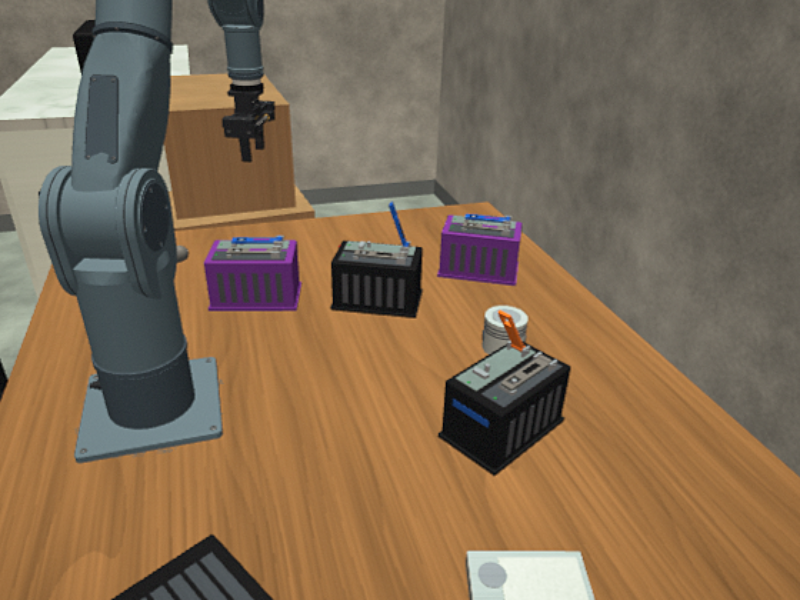

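The black dock with the blue lever is at about (510,345) in scene and (378,275) in side. Its lever runs from the hinge at (503,350) to the tip at (523,303) in scene, and tip (392,205) to foot (405,243) in side. The orange dock and piston are well away, on +x/-y. Next I'll enlarge crops.

Run:
```python
from workcell import env
import cv2, numpy as np
a=env.grab_frame("scene")[180:300,295:415,::-1]; b=env.grab_frame("side")[130:230,220:310,::-1]
cv2.imwrite("pics/c1.png",np.hstack([cv2.resize(a,(480,480),interpolation=2),]))
cv2.imwrite("pics/c2.png",cv2.resize(b,(540,600),interpolation=2))
```

```text
(no output)
```

View pics/c1.png

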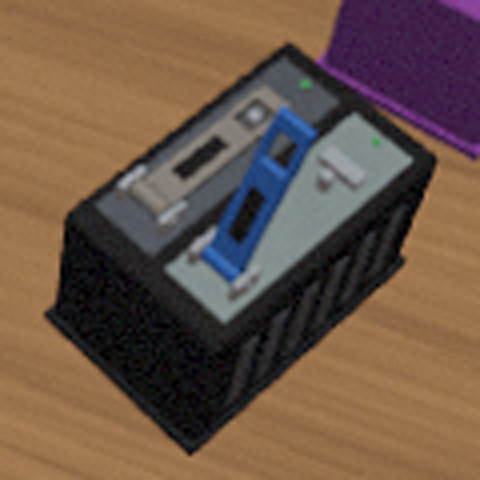

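View pics/c2.png

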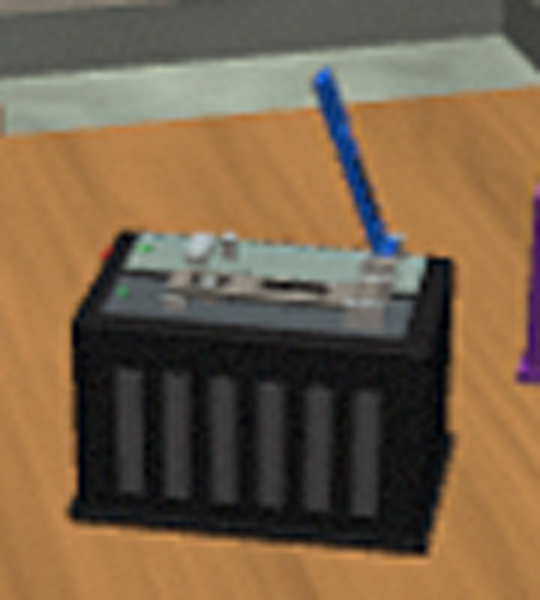

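In c1 the cheeks are at (202,245) and (243,282), the lever tip at (297,120) and the stud at (325,180). In c2 the tip is at (322,72) and the hinge at (383,247). The dock's top corners are clear in both, so I'll fit to all of these.

```bash
cat > fit.py <<'E'
from workcell import env
import cv2, numpy as np
from scipy.optimize import least_squares
from scipy.spatial.transform import Rotation as Ro
def loc(name,th):
    return {'A':(.035,-.082,.115),'B':(-.145,-.082,.115),'C':(-.145,.03,.115),'D':(.035,.03,.115),'H':(0,0,.126),'S':(-.08,0,.129),
     'T':(-.1*np.cos(th),0,.126+.1*np.sin(th))}[name]
obs=[("scene",k,295+u/4,180+v/4) for k,u,v in [('A',70,213),('B',290,45),('C',435,158),('D',215,345),('H',224,262),('S',325,178),('T',297,120)]]
obs+=[("side",k,220+u/6,130+v/6) for k,u,v in [('A',438,350),('B',80,325),('C',125,233),('D',452,262),('H',383,247),('S',229,237),('T',322,72)]]
M={n:env.camera_model(n) for n in("scene","side")}
def proj(n,X):
    m=M[n]; return cv2.projectPoints(np.array([X]),cv2.Rodrigues(m['R'])[0],m['t'],m['camera_matrix'],m['distortion'])[0].ravel()
def W(p,l):
    c,s=np.cos(p[2]),np.sin(p[2]); return np.array([p[0]+c*l[0]-s*l[1],p[1]+s*l[0]+c*l[1],l[2]])
f=lambda p:np.concatenate([proj(n,W(p,loc(k,p[3])))-(u,v) for n,k,u,v in obs])
if __name__=="__main__":
    r=min((least_squares(f,[.5,.4,y,1.2],loss='soft_l1') for y in (0,1.5,3,-1.5)),key=lambda r:r.cost)
    print(r.x,r.cost);print(f(r.x).reshape(-1,2).round(1).tolist())
    s=env.read_state();Rt=Ro.from_rotvec(s['tool_rot']).as_matrix();print(s['position'],Rt.round(3).tolist())
    print("hinge",W(r.x,(0,0,.126)),"tip",W(r.x,loc('T',r.x[3])))
    print("hinge x-axis",np.cos(r.x[2]),np.sin(r.x[2]))
E
python3 fit.py
```

```text
[ 0.52445063  0.24944241 -0.44363472  1.22709283] 12.648942794904999
[[-2.7, 0.2], [-1.0, -1.9], [1.4, 0.0], [-0.1, 2.6], [-0.7, 0.8], [0.1, -0.6], [-0.1, 0.5], [-1.4, -0.1], [-2.2, -1.3], [-1.1, -1.6], [0.7, -1.7], [-0.1, 0.7], [-0.1, -0.7], [-0.3, 0.1]]
[0.24868522 0.60016196 0.23817787] [[-0.924, 0.383, -0.0], [0.383, 0.924, -0.001], [-0.0, -0.001, -1.0]]
hinge [0.52445063 0.24944241 0.126     ] tip [0.49401501 0.26390628 0.22015131]
hinge x-axis 0.9031975207992399 -0.4292251605184703
```

Fit is good: the hinge is at (0.524, 0.249), yaw is -0.444, and the lever angle is about 1.23. Tool x already points almost along dock -x. I'll close the fingers, lift, twist 3°, and go round to the back of the lever.

```bash
cat > where.py <<'E'
from workcell import env
import numpy as np
from scipy.spatial.transform import Rotation as Ro
s=env.read_state();y=-.4436;d=s['position']-[.5245,.2494,.126];c,n=np.cos(y),np.sin(y)
R=Ro.from_rotvec(s['tool_rot']).as_matrix()
print("t",s['clock'],"dock frame mm",(1000*np.array([c*d[0]+n*d[1],-n*d[0]+c*d[1],d[2]])).round(1),"F",s['contact_force'].round(2),"yaw err deg",np.degrees(np.arctan2(R[1,0],R[0,0])-y-np.pi).round(2),"w",s['grip_width'])
E
python3 -m inch '[[0,[0,0,-0.035],2.9],[0,[-0.03,-0.014,0],0],[0,[-0.032,-0.014,0],0],[0,[-0.032,-0.014,0],0],[0,[-0.032,-0.014,0],0],[0,[-0.032,-0.014,0],0],[0,[-0.032,-0.014,0],0],[0,[-0.032,-0.014,0],0],[0,[-0.032,-0.014,0],0],[0,[-0.032,-0.014,0],0],[0,[-0.032,-0.014,0],0],[0,[-0.032,-0.014,0],0],[0,[-0.032,-0.014,0],0],[0,[-0.032,-0.014,0],0],[0,[-0.026,-0.014,0],0],[0,[0,0,0],0],[0,[0,0,0],0]]' 10; python3 where.py
```

```text
clock: 2.33
position: [0.5614, 0.2358, 0.2735]
tool_rot: [-0.689, -3.064, -0.001]
contact_force: [-0.0, 0.3, -1.0]
grip_width: 0.005
grip_force: 0.0
t 2.325 dock frame mm [ 39.2   3.5 147.5] F [-0.03  0.26 -0.98] yaw err deg 0.07 w 0.005210936975793291
```

```bash
python3 -m inch '[[0,[0,-0.0035,0.03],0],[0,[0,0,0.03],0],[0,[0,0,0.03],0],[0,[0.015,0,0],0],[0,[0.01,0,0],0],[0,[0,0,0],0]]'; python3 where.py
python3 - <<'E'
from workcell import env
import cv2, numpy as np
a=env.grab_frame("scene")[160:280,295:415,::-1]; b=env.grab_frame("side")[100:220,220:340,::-1]
cv2.imwrite("pics/d.png",np.hstack([cv2.resize(i,(400,400),interpolation=2) for i in(a,b)]))
# corner waypoints (TCP, dock frame mm) for r=60
for t in [1.227,1.1,.95,.8,.65,.5,.35,.2,.1,0]:
    print(t,round(-60*np.cos(t)+3*np.sin(t)+9,1),round(60*np.sin(t)+3*np.cos(t),1))
E
```

```text
clock: 3.08
position: [0.5375, 0.2441, 0.1853]
tool_rot: [0.687, 3.064, 0.003]
contact_force: [0.4, 0.5, 0.8]
grip_width: 0.008
grip_force: 0.0
t 3.075 dock frame mm [14.1  0.8 59.3] F [0.41 0.51 0.84] yaw err deg 0.15 w 0.007591156229887329
1.227 -8.4 57.5
1.1 -15.5 54.8
0.95 -23.5 50.5
0.8 -30.7 45.1
0.65 -36.9 38.7
0.5 -42.2 31.4
0.35 -46.3 23.4
0.2 -49.2 14.9
0.1 -50.4 9.0
0 -51.0 3.0
```

View pics/d.png

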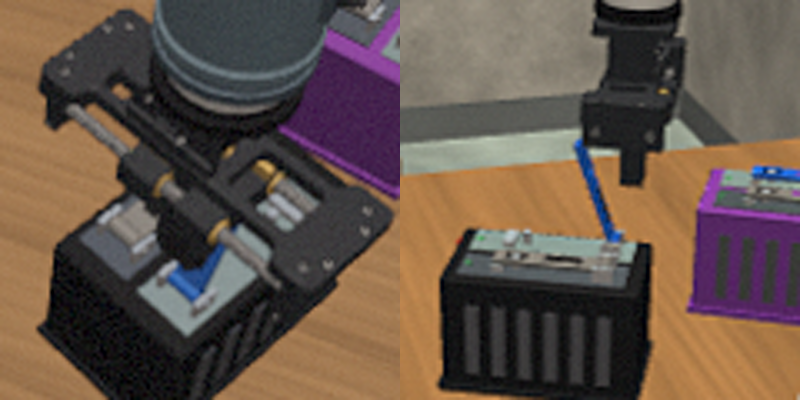

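The lever and dock are undisturbed: the closed finger (right half, about (632,170)) stands clear behind the lever tip (578,143). Now I'll push along the arc.

```bash
python3 -m inch '[[0,[0.011,-0.001,0.001],0],[0,[0.0115,0,0.001],0],[0,[0.007,0,0.0027],0],[0,[0.008,0,0.0043],0],[0,[0.007,0,0.0054],0],[0,[0.0065,0,0.0064],0],[0,[0.005,0,0.0073],0],[0,[0.004,0,0.008],0],[0,[0.003,0,0.0085],0],[0,[0.001,0,0.006],0],[0,[0,0,0],0],[0,[0,0,0],0]]'; python3 where.py
```

```text
clock: 4.68
position: [0.4799, 0.2687, 0.1331]
tool_rot: [-0.691, -3.065, 0.0]
contact_force: [0.4, 0.1, -0.2]
grip_width: 0.003
grip_force: 0.0
t 4.675 dock frame mm [-48.6  -1.7   7.1] F [ 0.45  0.07 -0.17] yaw err deg 0.01 w 0.0034545449121322846
```

Now press down to the stop in small steps, a little outward so that it has leverage.

```bash
python3 -m inch '[[0,[0.004,0.001,0.002],0],[0,[0,0,0.002],0],[0,[0,0,0.001],0],[0,[0,0,0],0],[0,[0,0,0],0]]'; python3 where.py
```

```text
clock: 5.3
position: [0.4764, 0.272, 0.1292]
tool_rot: [-0.69, -3.064, -0.001]
contact_force: [-4.0, -1.6, 12.1]
grip_width: 0.006
grip_force: 6.1
t 5.3 dock frame mm [-53.1  -0.3   3.2] F [-4.03 -1.59 12.07] yaw err deg 0.03 w 0.006208753663038547
```

```bash
python3 -m inch '[[0,[0,0,0.0015],0],[0,[0,0,0],0],[0,[0,0,0],0]]'; python3 where.py; python3 -m inch '[[0,[0,0,-0.02],0],[0,[0,0,-0.04],0],[0,[0,0,-0.05],0],[0,[-0.03,-0.02,-0.03],0],[0,[-0.05,0.0,0],0],[0,[-0.05,0,0],0],[0,[-0.05,0,0],0],[0,[-0.04,0,0],0],[0,[0,0,0],0]]'
python3 - <<'E'
from workcell import env
import cv2, numpy as np
a=env.grab_frame("scene")[180:300,295:415,::-1]; b=env.grab_frame("side")[130:230,220:320,::-1]
cv2.imwrite("pics/e.png",np.hstack([cv2.resize(i,(400,400),interpolation=2) for i in(a,b)]))
cv2.imwrite("pics/e2.png",env.grab_frame("scene")[:,:,::-1])
E
```

```text
clock: 5.68
position: [0.4765, 0.272, 0.129]
tool_rot: [-0.69, -3.064, -0.002]
contact_force: [-8.0, -3.6, 24.9]
grip_width: 0.007
grip_force: 12.5
t 5.675 dock frame mm [-53.1  -0.2   3. ] F [-8.   -3.58 24.87] yaw err deg 0.02 w 0.0069382151288757705
clock: 6.8
position: [0.6686, 0.156, 0.2657]
tool_rot: [0.697, 3.063, -0.003]
contact_force: [0.0, -0.2, -0.7]
grip_width: 0.007
grip_force: 0.0
```

View pics/e.png

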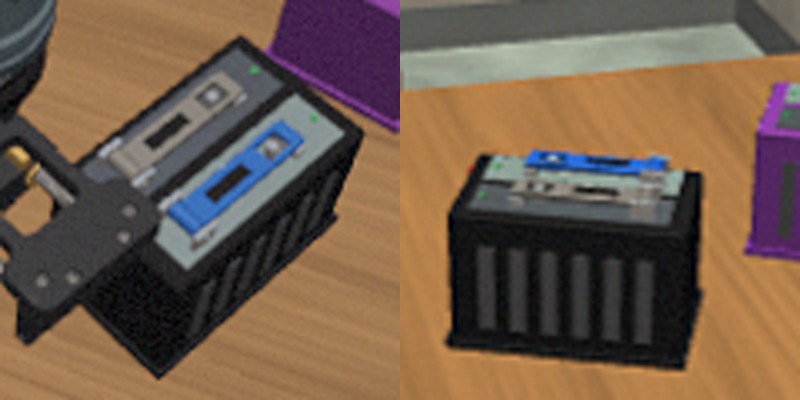

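View pics/e2.png

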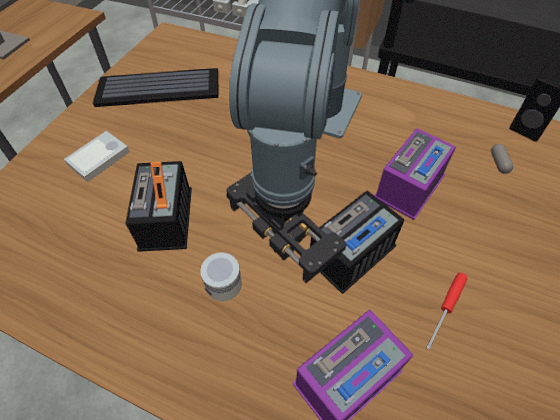

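The lever looks flat, with the stud in its window at (272,148) left, and the orange lever and piston are untouched. A numerical check of the tip in the side view will tell me the residual angle.

Run:
```python
from fit import *
p=[.52445,.24944,-.44363]
b=env.grab_frame("side")[:,:,::-1]
im=cv2.resize(b[145:190,240:300],(800,600),interpolation=cv2.INTER_CUBIC)
for th,col in((0,(0,255,0)),(.1,(0,0,255))):
    c,s=np.cos(th),np.sin(th)
    q=[proj("side",W(p,(-r*c+.003*s,y,.126+r*s+.003*c))) for r,y in((0,-.011),(.1,-.011),(.1,.011),(0,.011))]
    q=(np.array(q)+.5-[240,145])*[800/60,600/45]
    cv2.polylines(im,[q.astype(int)],True,col,1)
cv2.imwrite("pics/f.png",im)
```

```text
(no output)
```

View pics/f.png

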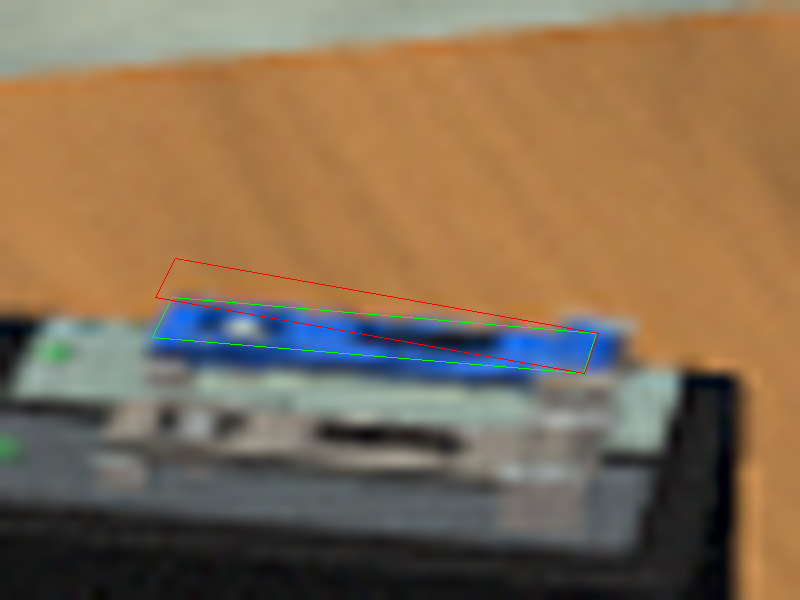

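The lever lies on the green (flat, 0 rad) outline, with its tip at (160,320) and the stud in the window at (240,325). Handing in.

```bash
python3 -c "
from workcell import env
print(env.finish_job())"
```

```text
the job is handed in; nothing more can be done
None
```

The blue lever is down flat over its catch stud, checked in the side camera view, and the gripper is clear of it; the orange lever and the piston were left alone, and the job was handed in at about 7 s.

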